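Pack the finished locks into their cartons

TASK

The four locks on the bench are finished: put each one back into its own carton, the one whose insert is cut out in its shape, lying level and fully down in the recess (the round cylinder standing on its flange). Set them down, do not drop them, and leave the brush and the car remote where they are.

Things in the scene. Friction and masses are not known exactly. Their poses are not given: they have to be found in the camera images.
- padlock: padlock lying flat, 68 mm long (x), 20 mm thick. Brass body 40 (x) x 50 (y) mm at x = -34 to +6 mm: grasp its middle, x = -14 mm, across y. Steel U-shackle 27 mm wide, 7 mm bar, x = +6 to +34 mm, at mid thickness. Origin: underside, centre of the whole outline. 0.27 kg.
- oval_cylinder: silver oval door-lock cylinder lying on its flat side: bar 60 mm long (x) x 33 mm wide (y) x 17 mm thick, long edges rounded, brass cam in a notch at mid length. Origin: centre of its underside; grasp there across y. Same outline turned half round. 0.18 kg.
- rim_cylinder: round brass rim-lock cylinder standing on its flange: flange 42 mm diameter x 8 mm high, above it a barrel 32 mm diameter up to z = 38 mm, on top in the middle a thin steel tail bar (8 x 2 mm) up to 56 mm. Origin: centre of its underside. Grasp the barrel from any side. 0.22 kg.
- tubular_latch: tubular door latch lying flat, T-shaped from above, 74 mm long (x), 24 mm high: steel tube 24 mm diameter, x = -37 to +23 mm, axis 12 mm up; brass face plate 57 mm (y) x 24 mm high, x = +23 to +26 mm; steel bolt 16 mm wide to x = +37 mm. Origin: underside, centre of overall length. Grasp the tube across y at x = -7 mm. 0.15 kg.
- padlock_carton: fixed red carton base, off-white insert flush with its rim, 96 (x) x 92 (y) x 24 mm high; origin: centre of underside. Cut-out 8 mm deep, grey on its floor at z = 16 mm, 5 mm clear all round: 50 (x) x 60 (y) mm at x = -39 to +11 mm, then a slot 37 mm wide to x = +39 mm (shackle). Both y walls cut down to the floor at x = -32 to +4 mm (thumb cuts). Fits one way: origin over origin, x along x.
- oval_carton: fixed red carton base, off-white insert flush with its rim, 96 (x) x 92 (y) x 24 mm high; origin: centre of underside. Cut-out 8 mm deep, grey on its floor at z = 16 mm, 5 mm clear all round: a plain rectangle 70 (x) x 43 (y) mm in the middle, for the oval cylinder, either end first. Both y walls cut down to the floor at x = -18 to +18 mm (thumb cuts).
- rim_carton: fixed red carton base, off-white insert flush with its rim, 96 (x) x 92 (y) x 24 mm high; origin: centre of underside. Cut-out 8 mm deep, grey on its floor at z = 16 mm, 5 mm clear all round: a round hole 52 mm in diameter in the middle, for the rim cylinder's flange, at any yaw. No thumb cuts.
- latch_carton: fixed red carton base, off-white insert flush with its rim, 96 (x) x 92 (y) x 24 mm high; origin: centre of underside. Cut-out 8 mm deep, grey on its floor at z = 16 mm, 5 mm clear all round: T-shaped: slot 34 mm wide, x = -42 to +42 mm, cross slot 67 mm (y) at x = +18 to +31 mm. Both y walls cut down to the floor at x = -25 to +11 mm (thumb cuts). Fits one way: origin over origin, x along x.
- brush: bystander: flat bench brush, yellow handle, about 190 mm long (x, handle towards -x), 40 mm wide, 16 mm high, lying beside the work; leave it alone. Origin: under its yellow shoulder.
- car_remote: bystander: grey car remote with black buttons, 66 x 36 x 15 mm, with a small key ring, lying beside the work; leave it alone. Origin: centre of its underside.
Not all that is in view belongs to the job. What is shaped like the rim_cylinder but pink is not meant. Leave any turquoise look-alike of the oval_carton alone.

How it is judged:
At the end, for the whole second after the job is handed in: Each lock rests in the recess of its own carton: its origin within 10 mm sideways of the carton's origin and 13.5 to 18.5 mm above it (on the recess floor), tilted less than 0.10 rad; padlock, oval cylinder and latch turned within 0.30 rad of the cut-out; all at rest (horizontal distance between padlock and padlock_carton below 0.01 m and z of padlock in the frame of padlock_carton between 0.0135 and 0.0185 m and angle between each of padlock, oval_cylinder, rim_cylinder, tubular_latch's own z axis and vertical below 0.1 rad and linear speed of each of padlock, oval_cylinder, rim_cylinder, tubular_latch below 0.02 m/s and angular speed of each of padlock, oval_cylinder, rim_cylinder, tubular_latch below 0.2 rad/s and angle between the x axis of padlock and the x axis of padlock_carton, either way round below 0.3 rad and horizontal distance between oval_cylinder and oval_carton below 0.01 m and z of oval_cylinder in the frame of oval_carton between 0.0135 and 0.0185 m and angle between the x axis of oval_cylinder and the x axis of oval_carton, either way round below 0.3 rad and horizontal distance between rim_cylinder and rim_carton below 0.01 m and z of rim_cylinder in the frame of rim_carton between 0.0135 and 0.0185 m and horizontal distance between tubular_latch and latch_carton below 0.01 m and z of tubular_latch in the frame of latch_carton between 0.0135 and 0.0185 m and angle between the x axis of tubular_latch and the x axis of latch_carton, either way round below 0.3 rad); the robot touches nothing.
It fails at once if a lock is dropped or thrown: it moves faster than 0.7 m/s (a free fall of 25 mm) while the fingers do not hold it ((linear speed of padlock above 0.7 m/s and contact force between the fingers and padlock below 0.05 N) or (linear speed of oval_cylinder above 0.7 m/s and contact force between the fingers and oval_cylinder below 0.05 N) or (linear speed of rim_cylinder above 0.7 m/s and contact force between the fingers and rim_cylinder below 0.05 N) or (linear speed of tubular_latch above 0.7 m/s and contact force between the fingers and tubular_latch below 0.05 N)).
It fails at once if the brush is shoved more than 30 mm from where it lay (distance of brush from where it was at the start of the episode above 0.03 m).
It fails at once if the car remote is shoved more than 30 mm from where it lay (distance of car_remote from where it was at the start of the episode above 0.03 m).
It also fails if it takes over 104 s, if anything falls off the work surface, if the arm or the gripper's body presses on something with over 40 N, if the wrist force passes 120 N, or if a joint passes its speed limit or range.

ROBOT

A 6-joint arm with a two-finger parallel gripper is mounted at the origin on the work surface. World frame = base frame: x ahead of the robot, y to its left, z up, the work surface at z = 0. Lengths are in m, angles in rad, forces in N, time in s.
With the tool pointing down it reaches from about 0.275 to 0.75 m from the base axis. Payload 10.2 kg.
Tool frame: the origin (TCP) lies midway between the tips of the shut fingers; the grasp point (between the pads) lies 19 mm behind it; z points along the fingers, y is the line along which they close (so a half turn about z gives the same grasp; the last joint's range is limited). The gripper opens to 85 mm and grips with 20 to 120 N. Pads are 22 mm wide; open, the fingers measure 114 mm over their backs; the gripper's body (76 mm by 85 mm) begins 54 mm behind the grasp point. The pads swing forward as they close: fully open they stand 13 mm farther back than shut.
Start: joints at [-1.539, 0.313, 1.498, -0, 1.331, -0.223], TCP at [0.132, -0.508, 0.231] pointing down, gripper open.
Joint ranges: [-2.94, 2.94], [-0.97, 2.17], [0.19, 2.56], [-1.23, 4.37], [0.02, 3.11], [-2.88, 2.88]. Speed limits (rad/s): [2.39, 2.39, 3.01, 3.14, 3.14, 3.14].

INTERFACE

Orientations are given as a rotation vector (axis times angle).
In Python, from station import env, read_camera, finish_job, search_frame, trace gives the robot as it stands.
- The arm moves only by the tool play_rows, never from a script. Its argument "targets" is text: rows parted by semicolons, each of 7 numbers parted by spaces: the shift along the tool's x, y, z each as a share of 2 cm, from -1 to 1, then the turn, a rotation vector about the tool's x, y, z each as a share of 5 degrees, from -1 to 1, then the opening, from -1 (shut) to 1 (fully open). A call has 1 to 10 rows; each row shifts and turns the commanded pose from where the row before left it, along the tool's axes as they then stand; what a row does not reach is not made up. A row lasts 1/8 s, in which the tool goes at most 62.5 mm and 10.7 degrees, less where a joint would pass 70% of its speed; a pose out of reach is approached as far as the arm can. A call with a number of a shift or a turn outside -1 to 1 is refused whole. A call with a gripper value outside its range is refused whole. The fingers move at their own pace and stop on an object; "squeeze" is the grip in N (left out, the last holds). Time passes only in rows, so rows that do not move let the fingers close. It gives the time, the measured TCP pose, the force, the opening and the grip force at its end, in the units of the state.
- env.get_obs(): the state, without advancing time (a new reading comes with each control period).
- read_camera(name): name is "scene" or "top"; returns a dict with "frame" (420x560x3 uint8, blue, green, red), "depth" (420x560 float32, m along the optical axis (not along the pixel's ray), 0 where there is no reading), "fov_y" (degrees; the focal length in pixels is half the picture's height over the tangent of half this angle, whatever the lens; pixels are square), "cx", "cy" (the principal point, pixels), "origin" and "orientation" of the camera in the world. Camera axes: x right, y down, z forward; pixel columns grow to the right and rows downward; lengths in m; the calibration is good to about 2 mm. A picture is of the moment at which its call begins.
- finish_job(): hands the job in; it is judged then, once.
Trained networks look in the newest picture that a camera, given by its name, has taken for a name from the list of things; names that differ only in an ending like _2 or _b are one class to them, and where a whole thing is asked for, a point or a joint stands for the part that bears it (a point fixed in the world has none). Each returns a list of dicts, best first, with "confidence" (0 to 1); they miss things now and then, are a little off and sometimes report something else, mostly with a low value. They report only what shows in the picture. A call takes as long as a camera call. They do not tell look-alikes from the thing itself.
- search_frame(target, camera): "uv" ([column, row] in pixels, amid what is visible of it).
- trace(target, camera): "mask" (420x560 bool, what is visible of it) and "uv" ([column, row] in pixels, amid what is visible of it).
The state is a dict: "time_s": time; "joint_positions": joint angles; "joint_velocities": joint speeds; "joint_efforts": joint torques, N m; "tool_pos": TCP position; "tcp_rot": TCP orientation; "force": force on the tool from outside, world axes, zero at the start; "torque": the same for the moment, N m; "opening": finger opening in m; "grip_force": force on a finger pad.
Only numpy, scipy, OpenCV 4.12 (cv2) and the standard library are available. Lean on these libraries where they do the work, as an engineer would, in place of code of your own. Each camera call takes 0.05 s, during which the arm holds its last target. There are 200 camera calls.

## Working session

There is one attempt and no reset: what is moved stays moved. The work goes in short steps, Python scripts to look and compute and a tool call to move; the robot and the scene stay as the last step left them, time stands still between calls to the robot, and variables do not carry over. Pictures are saved under pics/ and viewed, at most 14 in all, crops included, and the job is handed in when it is done.

Besides the shell and the picture viewer there is one more tool, called after "Emit:" as name(argument=value, ...) on one line, values as JSON. play_rows: Moves the arm, as the interface text tells. Shift numbers are shares of 2 cm and turn numbers shares of 5 degrees, none past 1 either way. Its arguments: {"type":"object","properties":{"targets":{"type":"string"},"squeeze":{"type":"number"}},"required":["targets"]}

```bash
mkdir -p pics; ls; cat > h.py <<'E'
import numpy as np, cv2
from scipy.spatial.transform import Rotation as R
from station import env, read_camera, finish_job, search_frame, trace
def rot(o):
    o=np.array(o,float)
    if o.shape==(3,3): return o
    return R.from_rotvec(o).as_matrix() if o.size==3 else R.from_quat(o).as_matrix()
def cloud(c):
    H,W=c["depth"].shape; f=H/2/np.tan(np.radians(c["fov_y"])/2)
    v,u=np.mgrid[:H,:W]; d=c["depth"]
    P=np.stack([(u-c["cx"])/f*d,(v-c["cy"])/f*d,d],-1)
    return P@rot(c["orientation"]).T+np.array(c["origin"])
E
python3 - <<'E'
from h import *
o=env.get_obs(); print({k:np.round(v,3) for k,v in o.items()})
for n in ("top","scene"):
    c=read_camera(n); print(n,c["fov_y"],c["cx"],c["cy"],c["origin"],c["orientation"])
    cv2.imwrite(f"pics/{n}0.png",cv2.resize(c["frame"],(784,588)))
    P=cloud(c)
    for t in "padlock oval_cylinder rim_cylinder tubular_latch padlock_carton oval_carton rim_carton latch_carton brush car_remote".split():
        for r in search_frame(t,n)[:3]:
            u,v=map(int,np.round(r["uv"])); print(t,[u,v],round(r["confidence"],2),P[v,u].round(3))
E
```

```text
pics
{'time_s': np.float64(0.0), 'joint_positions': array([-1.539,  0.313,  1.498,  0.   ,  1.331, -0.223]), 'joint_velocities': array([ 0.001, -0.001, -0.002, -0.001,  0.   ,  0.001]), 'joint_efforts': array([-3.0000e-03, -4.1227e+01, -2.5975e+01, -0.0000e+00,  4.0000e-03,
        0.0000e+00]), 'tool_pos': array([ 0.132, -0.508,  0.231]), 'tcp_rot': array([-3.115, -0.399, -0.   ]), 'force': array([ 0.135, -0.226, -0.314]), 'torque': array([0.005, 0.011, 0.037]), 'grip_force': np.float64(0.0), 'opening': np.float64(0.085)}
top 51.858916306322996 281.2926072457719 213.7269310014517 [ 0.43526536 -0.01921032  1.13371034] [-2.1205022   2.14732016 -0.12398852]
padlock [379, 203] 0.68 [ 0.621 -0.244  0.018]
oval_cylinder [382, 276] 0.67 [ 0.433 -0.243  0.02 ]
rim_cylinder [253, 213] 0.59 [0.597 0.083 0.037]
rim_cylinder [235, 174] 0.55 [0.701 0.13  0.037]
tubular_latch [320, 268] 0.55 [ 0.455 -0.086  0.027]
padlock_carton [190, 201] 0.61 [0.635 0.252 0.016]
oval_carton [277, 146] 0.68 [0.779 0.02  0.02 ]
oval_carton [320, 197] 0.59 [ 0.64  -0.091  0.018]
oval_carton [191, 198] 0.59 [0.643 
[... 268 characters left out ...]
683212 0.34051737 0.82216598] [-1.33308526 -2.23948582  0.89841583]
padlock [191, 193] 0.77 [ 0.63  -0.232  0.018]
oval_cylinder [230, 150] 0.66 [ 0.448 -0.237  0.016]
rim_cylinder [315, 277] 0.95 [0.719 0.137 0.031]
rim_cylinder [321, 237] 0.63 [0.622 0.105 0.036]
tubular_latch [280, 169] 0.65 [1.257 0.341 0.822]
padlock_carton [387, 278] 0.61 [0.641 0.263 0.016]
oval_carton [252, 284] 0.98 [0.787 0.03  0.018]
oval_carton [244, 219] 0.86 [ 0.638 -0.079  0.013]
oval_carton [231, 150] 0.6 [ 0.442 -0.238  0.012]
rim_carton [342, 192] 0.9 [0.452 0.083 0.015]
latch_carton [415, 216] 0.8 [0.444 0.261 0.014]
brush [164, 147] 0.8 [ 0.52  -0.398  0.016]
car_remote [477, 256] 0.76 [0.495 0.412 0.015]
```

View pics/top0.png

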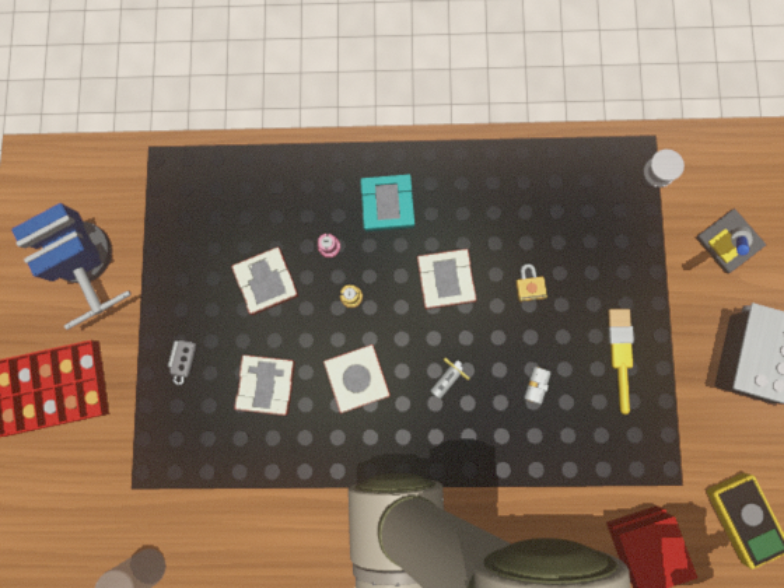

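```bash
python3 - <<'E'
from h import *
c=read_camera("top")
cv2.imwrite("pics/crop1.png",cv2.resize(c["frame"][120:320,160:420],(780,600),interpolation=cv2.INTER_CUBIC))
P=cloud(c)
np.savez("top0.npz",P=P,f=c["frame"])
for t in "padlock oval_cylinder rim_cylinder tubular_latch padlock_carton oval_carton rim_carton latch_carton".split():
    for r in trace(t,"top"):
        m=r["mask"]; q=P[m]; q=q[q[:,2]>0.008] if len(q) else q
        if len(q)<20: continue
        (cx,cy),(w,h),a=cv2.minAreaRect((q[:,:2]*1000).astype(np.float32))
        print(t,np.round(r["uv"]),round(r["confidence"],2),m.sum(),"ctr",round(cx,1),round(cy,1),"size",round(w,1),round(h,1),"ang",round(a,1),"ztop",np.percentile(q[:,2],[50,90]).round(3),"BGR",c["frame"][m].mean(0).round())
E
```

```text
padlock [378. 206.] 0.79 359 ctr 526.8 -152.7 size 65.2 317.1 ang 46.1 ztop [0.02  0.023] BGR [113. 171. 197.]
oval_cylinder [381. 274.] 0.8 312 ctr 439.1 -145.1 size 251.6 60.6 ang 89.6 ztop [0.017 0.02 ] BGR [184. 192. 193.]
oval_cylinder [252. 212.] 0.16 190 ctr 605.2 91.9 size 32.6 37.1 ang 11.8 ztop [0.038 0.042] BGR [127. 174. 191.]
rim_cylinder [232. 177.] 0.71 196 ctr 572.7 69.3 size 324.9 35.8 ang 26.5 ztop [0.037 0.042] BGR [156. 146. 186.]
rim_cylinder [251. 211.] 0.46 187 ctr 604.7 90.4 size 33.8 35.5 ang 44.8 ztop [0.038 0.042] BGR [128. 175. 193.]
tubular_latch [321. 267.] 0.78 258 ctr 441.8 -71.5 size 43.1 96.2 ang 31.3 ztop [0.022 0.026] BGR [160. 168. 168.]
padlock_carton [192. 200.] 0.75 1473 ctr 537.7 160.3 size 395.3 121.2 ang 43.2 ztop [0.019 0.026] BGR [165. 174. 179.]
padlock_carton [127. 255.] 0.7 314 ctr 480.2 204.3 size 451.9 60.8 ang 86.3 ztop [0.015 0.018] BGR [132. 135. 138.]
oval_carton [319. 198.] 0.59 1386 ctr 561.3 -82.2 size 107.5 260.5 ang 85.9 ztop [0.02  0.026] BGR [181. 192. 195.]
oval_carton [276. 144.] 0.56 1369 ctr 634.8 11.6 size 402.3 94.4 ang 3.7 ztop [0.022 0.027] BGR [159. 163.  97.]
rim_carton [255. 273.] 0.69 1400 ctr 459.5 61.0 size 98.5 136.2 ang 18.8 ztop [0.024 0.027] BGR [191. 204. 205.]
latch_carton [189. 277.] 0.94 1403 ctr 425.8 141.3 size 314.4 97.8 ang 81.2 ztop [0.018 0.026] BGR [179. 189. 192.]
```

View pics/crop1.png

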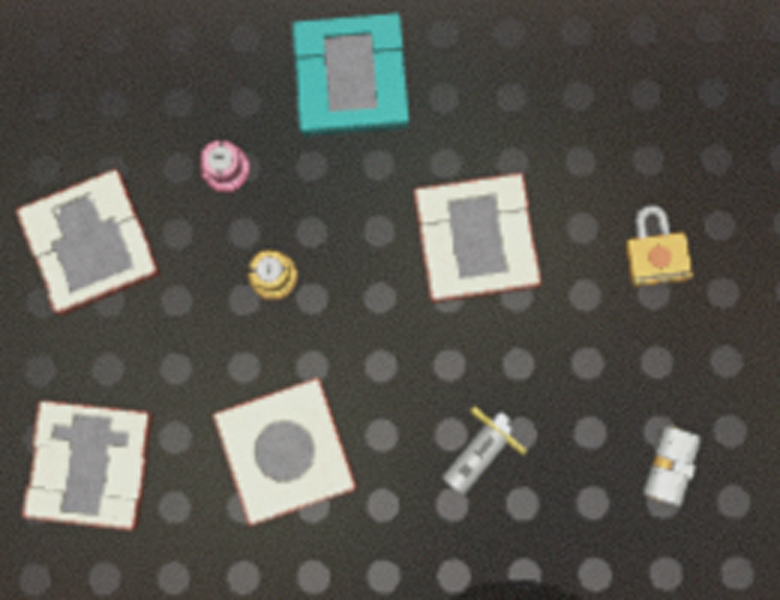

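```bash
cat > fit.py <<'E'
from h import *
from scipy.optimize import minimize
S=4
def box(x0,x1,y0,y1): return np.array([[x0,y0],[x1,y0],[x1,y1],[x0,y1]],float)
def disc(r): t=np.linspace(0,2*np.pi,33)[:-1]; return r*np.c_[np.cos(t),np.sin(t)]
M={ # convex parts: polygon(mm), z0, z1
"padlock":[(box(-34,6,-25,25),0,20),(box(6,30,-13.5,-6.5),6,13),(box(6,30,6.5,13.5),6,13),(box(27,34,-10,10),6,13)],
"oval_cylinder":[(box(-30,30,-16.5,16.5),4,13)],
"rim_cylinder":[(disc(21),0,8),(disc(16),8,38)],
"tubular_latch":[(box(-37,23,-12,12),9,15),(box(23,26,-28.5,28.5),0,24),(box(23,37,-8,8),4,20)]}
C={"padlock_carton":[box(-39,11,-30,30),box(-39,39,-18.5,18.5)],"oval_carton":[box(-35,35,-21.5,21.5)],
"rim_carton":[disc(26)],"latch_carton":[box(-42,42,-17,17),box(18,31,-33.5,33.5)]}
class Cam:
    def __init__(s,n,k=4):
        fs=[read_camera(n) for _ in range(k)]; c=fs[0]; s.c=c
        s.img=np.mean([f["frame"] for f in fs],0).astype(np.uint8)
        d=np.stack([f["depth"] for f in fs]); s.c["depth"]=np.median(d,0); s.P=cloud(s.c)
        s.f=210/np.tan(np.radians(c["fov_y"])/2); s.R=rot(c["orientation"]); s.o=np.array(c["origin"])
    def proj(s,p):
        q=(p-s.o)@s.R; return np.c_[q[:,0]/q[:,2]*s.f+s.c["cx"],q[:,1]/q[:,2]*s.f+s.c["cy"]]
    def poly(s,pg,z,th):
        x,y,a=th; p=pg/1000; ca,sa=np.cos(a),np.sin(a)
        w=np.c_[x+ca*p[:,0]-sa*p[:,1],y+sa*p[:,0]+ca*p[:,1],np.full(len(p),z/1000)]
        return (s.proj(w)-s.off)*S+(S-1)/2
    def fill(s,pts):
        m=np.zeros((s.N*S,s.N*S),np.uint8); cv2.fillPoly(m,[np.round(pts*16).astype(np.int32)],1,shift=4); return m
    def win(s,uv,N): s.N=N; s.off=np.round(np.array(uv)-N/2)
    def up(s,m):
        u,v=s.off.astype(int); t=m[v:v+s.N,u:u+s.N].astype(np.float32)
        return cv2.resize(t,None,fx=S,fy=S,interpolation=cv2.INTER_LINEAR)
def iou(a,b): a=a.astype(np.float32); return np.minimum(a,b).sum()/np.maximum(a,b).sum()
def sil(cam,parts,th):
    m=0
    for pg,z0,z1 in parts:
        h=cv2.convexHull(np.r_[cam.poly(pg,z0,th),cam.poly(pg,z1,th)].astype(np.float32))[:,0]; m=m|cam.fill(h)
    return m
def cut(cam,ps,th):
    a=b=0
    for p in ps: a=a|cam.fill(cam.poly(p,16,th)); b=b|cam.fill(cam.poly(p,24,th))
    return a&b
def best(f,x0,yaws):
    rs=[minimize(f,[*x0,a],method="Nelder-Mead",options=dict(initial_simplex=np.array([[*x0,a]]+[[x0[0]+.012,x0[1],a],[x0[0],x0[1]+.012,a],[x0[0],x0[1],a+.25]]),maxiter=120)) for a in yaws]
    rs.sort(key=lambda r:r.fun); return rs
def xy0(cam,uv,z):
    d=cam.R@np.array([(uv[0]-cam.c["cx"])/cam.f,(uv[1]-cam.c["cy"])/cam.f,1]); return (cam.o+d*(z-cam.o[2])/d[2])[:2]
def seg_obj(cam,uv,thr=105,pink=False):
    im=cam.img.astype(int); m=((im.max(2)>thr)).astype(np.uint8)
    m=cv2.morphologyEx(m,cv2.MORPH_CLOSE,np.ones((3,3)))
    n,l,st,ce=cv2.connectedComponentsWithStats(m)
    u,v=np.round(uv).astype(int); w=l[v-6:v+7,u-6:u+7]; ids=np.bincount(w[w>0]); return l==ids.argmax()
def fit_obj(cam,n,uv,yaws=np.arange(0,6.2,.78),thr=105):
    m=seg_obj(cam,uv,thr); ys,xs=np.nonzero(m); c=[xs.mean(),ys.mean()]; cam.win(c,56); t=cam.up(m)
    rs=best(lambda th:1-iou(sil(cam,M[n],th),t),xy0(cam,c,.01),yaws if n!="rim_cylinder" else [0]); return rs,m
def fit_carton(cam,n,uv,yaws=np.arange(0,6.2,.78)):
    im=cam.img.astype(int); w=(im.min(2)>165).astype(np.uint8)
    k,l,st,ce=cv2.connectedComponentsWithStats(w); u,v=np.round(uv).astype(int)
    q=l[v-18:v+19,u-18:u+19]; i=np.bincount(q[q>0]).argmax(); w=(l==i).astype(np.uint8)
    ct=max(cv2.findContours(w,cv2.RETR_EXTERNAL,cv2.CHAIN_APPROX_NONE)[0],key=len)
    h=np.zeros_like(w); cv2.fillPoly(h,[cv2.convexHull(ct)],1)
    g=h*(im.min(2)<180); g=cv2.morphologyEx(g.astype(np.uint8),cv2.MORPH_OPEN,np.ones((4,4)))
    ys,xs=np.nonzero(h); c=[xs.mean(),ys.mean()]; cam.win(c,84); th_,tg=cam.up(h),cam.up(g)
    f=lambda th:2-iou(cam.fill(cam.poly(box(-48,48,-46,46),24,th)),th_)-iou(cut(cam,C[n],th),tg)
    return best(f,xy0(cam,c,.024),yaws),h+g
E
cat > run1.py <<'E'
from fit import *
cam=Cam("top")
vis=cam.img.copy()
for n,uv in dict(padlock=(378,206),oval_cylinder=(381,274),rim_cylinder=(251,212),tubular_latch=(321,267)).items():
    rs,m=fit_obj(cam,n,uv); vis[m]=vis[m]//2+np.array([0,120,0],np.uint8)
    print(n,m.sum(),[(r.x.round(4).tolist(),round(r.fun,3)) for r in rs[:3]])
for n,uv in dict(padlock_carton=(192,200),oval_carton=(319,198),rim_carton=(255,273),latch_carton=(190,277)).items():
    rs,m=fit_carton(cam,n,uv); vis[m==2]=(0,0,200)
    vis[m==1]=vis[m==1]//2
    print(n,(m==1).sum(),(m==2).sum(),[(r.x.round(4).tolist(),round(r.fun,3)) for r in rs[:3]])
cv2.imwrite("pics/fit1.png",cv2.resize(vis[120:320,160:420],(780,600)))
E
python3 run1.py
```

```text
padlock 402 [([0.6288, -0.2439, 0.1288], np.float64(0.11)), ([0.6285, -0.2437, 0.1349], np.float64(0.111)), ([0.6288, -0.2438, 6.4317], np.float64(0.112))]
oval_cylinder 330 [([0.4359, -0.2502, -0.3441], np.float64(0.12)), ([0.4358, -0.2504, 2.8053], np.float64(0.122)), ([0.4359, -0.2505, 2.808], np.float64(0.122))]
rim_cylinder 218 [([0.6068, 0.0933, 0.1364], np.float64(0.082))]
tubular_latch 512 [([0.4493, -0.0864, 5.5699], np.float64(0.458)), ([0.4493, -0.0862, 5.5724], np.float64(0.459)), ([0.4486, -0.0857, 5.5715], np.float64(0.461))]
padlock_carton 745 559 [([0.6362, 0.2535, 0.3954], np.float64(0.139)), ([0.636, 0.2534, 0.3728], np.float64(0.14)), ([0.6358, 0.2537, 3.5337], np.float64(0.374))]
oval_carton 893 442 [([0.6343, -0.089, 0.1326], np.float64(0.14)), ([0.6343, -0.089, 3.275], np.float64(0.14)), ([0.6342, -0.0888, 3.2615], np.float64(0.145))]
rim_carton 1074 335 [([0.4504, 0.0796, 3.472], np.float64(0.145)), ([0.4502, 0.0796, 3.4715], np.float64(0.147)), ([0.45, 0.0796, 0.3144], np.float64(0.148))]
latch_carton 908 504 [([0.4406, 0.2492, 6.1584], np.float64(0.182)), ([0.4406, 0.2493, -0.106], np.float64(0.185)), ([0.4401, 0.2496, -0.1256], np.float64(0.188))]
```

```bash
cat > run2.py <<'E'
from fit import *
cam=Cam("top")
for t in (120,130,140):
  for n,uv in dict(padlock=(378,206),oval_cylinder=(381,274),rim_cylinder=(251,212),tubular_latch=(321,267)).items():
    rs,m=fit_obj(cam,n,uv,thr=t); print(t,n,m.sum(),[(r.x.round(4).tolist(),round(r.fun,3)) for r in rs[:2]])
vis=cv2.resize(cam.img[120:320,160:420],(780,600),interpolation=cv2.INTER_CUBIC)
def dr(pg,z,th,col):
    cam.off=np.array([160,120]); cam.N=1
    p=(cam.poly(pg,z,th)-(S-1)/2)/S*3+1; cv2.polylines(vis,[np.round(p*16).astype(np.int32)],True,col,1,shift=4)
T=dict(padlock=(.6288,-.2439,.1288),oval_cylinder=(.4359,-.2502,-.3441),rim_cylinder=(.6068,.0933,0))
T["tubular_latch"]=rs[0].x
for n,th in T.items():
    for pg,z0,z1 in M[n]: dr(pg,z1,th,(0,255,0))
K=dict(padlock_carton=(.6361,.2535,.385),oval_carton=(.6343,-.089,.13),rim_carton=(.4503,.0796,.33),latch_carton=(.4405,.2493,-.115))
for n,th in K.items():
    dr(box(-48,48,-46,46),24,th,(255,0,0))
    for p in C[n]: dr(p,16,th,(0,0,255))
cv2.imwrite("pics/fit2.png",vis)
E
python3 run2.py
```

```text
120 padlock 382 [([0.6285, -0.2437, 0.1173], np.float64(0.129)), ([0.6287, -0.2437, 0.112], np.float64(0.131))]
120 oval_cylinder 317 [([0.4358, -0.2502, 2.7981], np.float64(0.118)), ([0.4358, -0.2501, 5.936], np.float64(0.118))]
120 rim_cylinder 212 [([0.6066, 0.093, 0.1682], np.float64(0.081))]
120 tubular_latch 292 [([0.4495, -0.0858, 5.5839], np.float64(0.161)), ([0.4495, -0.0862, -0.6984], np.float64(0.162))]
130 padlock 362 [([0.6285, -0.244, 0.129], np.float64(0.151)), ([0.6021, -0.2465, 3.2076], np.float64(0.346))]
130 oval_cylinder 306 [([0.4359, -0.2501, 5.957], np.float64(0.131)), ([0.4363, -0.2502, -0.3443], np.float64(0.131))]
130 rim_cylinder 203 [([0.6072, 0.0933, 0.2644], np.float64(0.084))]
130 tubular_latch 280 [([0.4495, -0.0863, 5.5654], np.float64(0.166)), ([0.4495, -0.0866, 5.5808], np.float64(0.167))]
140 padlock 351 [([0.6285, -0.2439, 0.1323], np.float64(0.171)), ([0.6024, -0.247, 3.2339], np.float64(0.356))]
140 oval_cylinder 293 [([0.4363, -0.2508, 2.8163], np.float64(0.154)), ([0.4363, -0.2501, 2.763], np.float64(0.154))]
140 rim_cylinder 197 [([0.6077, 0.0932, 0.0351], np.float64(0.095))]
140 tubular_latch 261 [([0.4492, -0.0865, 5.5799], np.float64(0.197)), ([0.4496, -0.0864, 5.5684], np.float64(0.199))]
```

View pics/fit2.png

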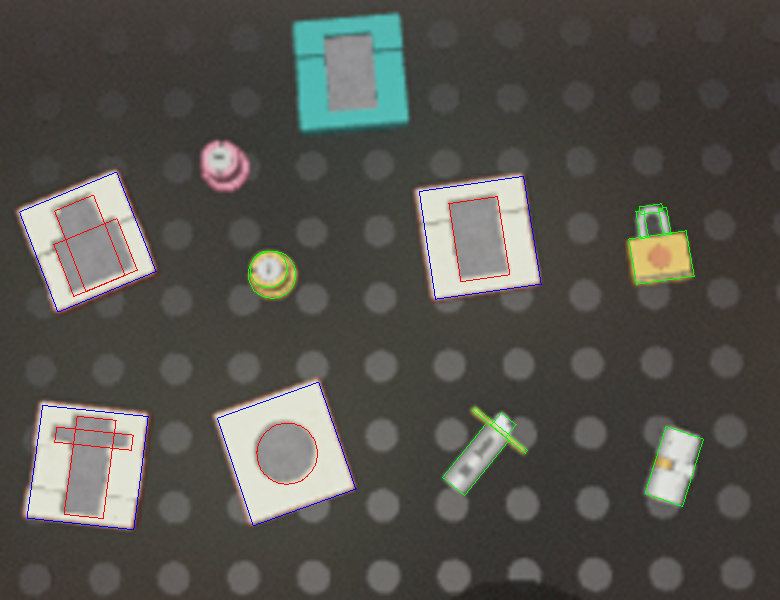

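```bash
cat > go.py <<'E'
import sys
from h import *
# usage: go.py x y z yaw  (mm, rad): turn first (units of 5 deg about tool z), then shifts in the turned tool frame (units of 2 cm)
o=env.get_obs(); Rm=R.from_rotvec(o["tcp_rot"]).as_matrix(); p=np.array(o["tool_pos"])*1000
a=np.arctan2(Rm[1,0],Rm[0,0]); print("t",o["time_s"].round(2),"pos",p.round(1),"yaw",round(a,3),"tilt",np.degrees(np.arccos(-Rm[2,2])).round(2))
v=list(map(float,sys.argv[1:]))
for i in range(0,len(v),4):
    x,y,z,b=v[i:i+4]; d=np.array([x,y,z])-p; t=(a-b+np.pi/2)%np.pi-np.pi/2
    yb=a-t; c,s=np.cos(yb),np.sin(yb)
    print("turn",round(np.degrees(t)/5,2),"shift",np.round([(c*d[0]+s*d[1])/20,(s*d[0]-c*d[1])/20,-d[2]/20],2)); p=np.array([x,y,z]); a=yb
E
python3 go.py 436 -250 90 -.345 436 -250 2 -.345
```

```text
Traceback (most recent call last):
  File "go.py", line 5, in <module>
    a=np.arctan2(Rm[1,0],Rm[0,0]); print("t",o["time_s"].round(2),"pos",p.round(1),"yaw",round(a,3),"tilt",np.degrees(np.arccos(-Rm[2,2])).round(2))
                                             ^^^^^^^^^^^^^^^^^
AttributeError: 'float' object has no attribute 'round'
```

```bash
sed -i 's/o\["time_s"\].round(2)/round(float(o["time_s"]),2)/' go.py
python3 go.py 436 -250 90 -.345 436 -250 2 -.345
```

```text
t 1.95 pos [ 132.3 -508.   231.3] yaw 0.255 tilt 0.0
turn 6.87 shift [  9.93 -17.28   7.06]
turn 0.0 shift [ 0.  -0.   4.4]
```

Emit:
play_rows(targets="0 0 0.5 0 0 0.98 1;0 0 1 0 0 0.98 1;0 0 1 0 0 0.98 1;0 0 1 0 0 0.98 1;0 0 1 0 0 0.98 1;0 0 1 0 0 0.98 1;0 0 1 0 0 0.98 1;0.55 -0.96 0.3 0 0 0 1;0.55 -0.96 0.2 0 0 0 0.4;0.55 -0.96 0 0 0 0 0.2", squeeze=50)

```text
time_s: 3.2
tool_pos: [0.1843, -0.4637, 0.0916]
tcp_rot: [3.095, -0.535, 0.0]
force: [-0.1, 0.1, -0.1]
opening: 0.0523
grip_force: 0.0
```

Emit:
play_rows(targets="0.55 -0.96 0 0 0 0 0.2;0.55 -0.96 0 0 0 0 0.2;0.55 -0.96 0 0 0 0 0.2;0.55 -0.96 0 0 0 0 0.2;0.55 -0.96 0 0 0 0 0.2;0.55 -0.96 0 0 0 0 0.2;0.55 -0.96 0 0 0 0 0.2;0.55 -0.96 0 0 0 0 0.2;0.55 -0.96 0 0 0 0 0.2;0.55 -0.96 0 0 0 0 0.2")

```text
time_s: 4.45
tool_pos: [0.3523, -0.3198, 0.092]
tcp_rot: [3.095, -0.534, 0.002]
force: [0.9, 0.0, 0.2]
opening: 0.0512
grip_force: 0.0
```

```bash
python3 go.py 436 -250 90 -.345 436 -250 2 -.345
```

```text
t 4.45 pos [ 352.3 -319.8   92. ] yaw -0.342 tilt 0.07
turn 0.04 shift [ 2.76 -4.7   0.1 ]
turn 0.0 shift [ 0.  -0.   4.4]
```

Emit:
play_rows(targets="0.55 -0.94 0 0 0 0 0.2;0.55 -0.94 0 0 0 0 0.2;0.55 -0.94 0 0 0 0 0.2;0.55 -0.94 0.1 0 0 0 0.2;0.55 -0.94 0.9 0 0 0 0.2;0 0 0.9 0 0 0 0.2;0 0 0.9 0 0 0 0.2;0 0 0.8 0 0 0 0.2;0 0 0 0 0 0 0.2")

```text
time_s: 5.58
tool_pos: [0.4344, -0.2505, 0.0188]
tcp_rot: [-3.095, 0.536, 0.002]
force: [0.3, -0.3, 1.5]
opening: 0.0513
grip_force: 0.0
```

```bash
python3 go.py 436 -250 3 -.345; python3 - <<'E'
from h import *
c=read_camera("scene"); cv2.imwrite("pics/g1.png",cv2.resize(c["frame"][80:230,130:330],(800,600),interpolation=cv2.INTER_CUBIC))
E
```

```text
t 5.58 pos [ 434.4 -250.5   18.8] yaw -0.343 tilt 0.08
turn 0.02 shift [ 0.07 -0.05  0.79]
```

View pics/g1.png

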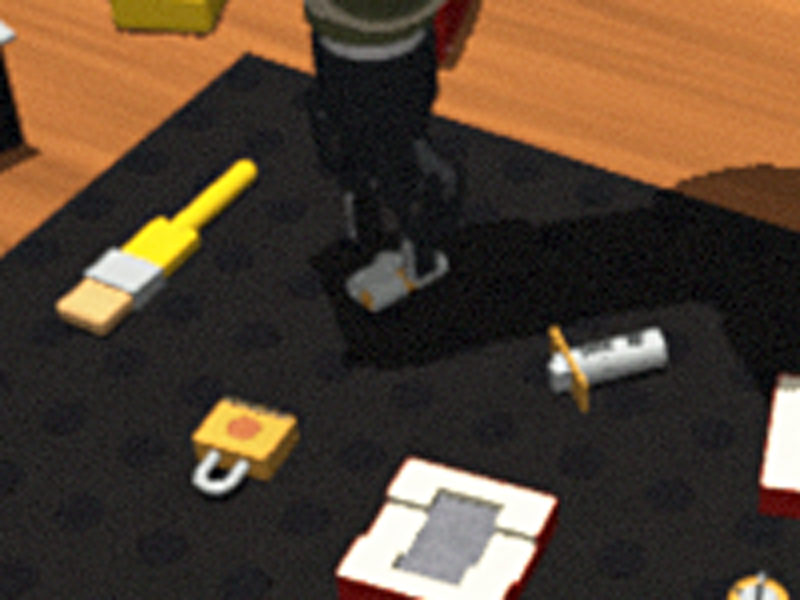

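The fingers straddle the oval cylinder at crop (397,280), so I lower and close.

Emit:
play_rows(targets="0.07 -0.05 0.4 0 0 0 0.2;0 0 0.39 0 0 0 0.2;0 0 0 0 0 0 -0.4;0 0 0 0 0 0 -0.4;0 0 0 0 0 0 -0.4;0 0 0 0 0 0 -0.4")

```text
time_s: 6.38
tool_pos: [0.4362, -0.2508, 0.0035]
tcp_rot: [-3.095, 0.538, 0.0]
force: [0.1, -0.5, -1.7]
opening: 0.031
grip_force: 49.6
```

```bash
python3 go.py 634.3 -89 90 .13 634.3 -89 20 .13
```

```text
t 6.38 pos [ 436.2 -250.8    3.5] yaw -0.344 tilt 0.0
turn -5.43 shift [10.87 -6.74 -4.32]
turn 0.0 shift [0.  0.  3.5]
```

Emit:
play_rows(targets="0 0 -0.5 0 0 0 -0.4;0 0 -0.9 0 0 -0.9 -0.4;0 0 -1 0 0 -0.9 -0.4;0 0 -1 0 0 -0.9 -0.4;0 0 -0.9 0 0 -0.9 -0.4;0 0 0 0 0 -0.9 -0.4;0 0 0 0 0 -0.93 -0.4;0.5 -0.3 0 0 0 0 -0.4;0.99 -0.61 0 0 0 0 -0.4;0.99 -0.61 0 0 0 0 -0.4")

```text
time_s: 7.62
tool_pos: [0.4824, -0.2134, 0.0899]
tcp_rot: [3.135, 0.201, 0.001]
force: [-0.6, -0.0, -1.6]
opening: 0.031
grip_force: 49.7
```

Emit:
play_rows(targets="0.99 -0.61 0 0 0 0 -0.4;0.99 -0.61 0 0 0 0 -0.4;0.99 -0.61 0 0 0 0 -0.4;0.99 -0.61 0 0 0 0 -0.4;0.99 -0.61 0 0 0 0 -0.4;0.99 -0.61 0 0 0 0 -0.4;0.99 -0.61 0 0 0 0 -0.4;0.99 -0.61 0 0 0 0 -0.4;0.45 -0.3 0.4 0 0 0 -0.4;0 0 0.4 0 0 0 -0.4")

```text
time_s: 8.88
tool_pos: [0.6339, -0.0892, 0.0726]
tcp_rot: [-3.135, -0.204, 0.001]
force: [0.7, -1.0, -1.9]
opening: 0.0306
grip_force: 49.8
```

```bash
python3 go.py 634.3 -89 40 .13 634.3 -89 20.5 .13
```

```text
t 8.88 pos [633.9 -89.2  72.6] yaw 0.13 tilt 0.04
turn 0.0 shift [ 0.02 -0.01  1.63]
turn 0.0 shift [0.   0.   0.98]
```

Emit:
play_rows(targets="0.02 -0.01 0.8 0 0 0 -0.4;0 0 0.83 0 0 0 -0.4;0 0 0.2 0 0 0 -0.4;0 0 0 0 0 0 -0.4")

```text
time_s: 9.38
tool_pos: [0.6343, -0.0898, 0.0367]
tcp_rot: [-3.135, -0.204, 0.001]
force: [-0.5, 0.3, -1.8]
opening: 0.031
grip_force: 49.7
```

```bash
python3 go.py 634.3 -89 20.5 .13; python3 - <<'E'
from h import *
c=read_camera("scene"); cv2.imwrite("pics/g2.png",cv2.resize(c["frame"][150:270,170:330],(800,600),interpolation=cv2.INTER_CUBIC))
E
```

```text
t 9.38 pos [634.3 -89.8  36.7] yaw 0.13 tilt 0.02
turn -0.0 shift [ 0.01 -0.04  0.81]
```

View pics/g2.png

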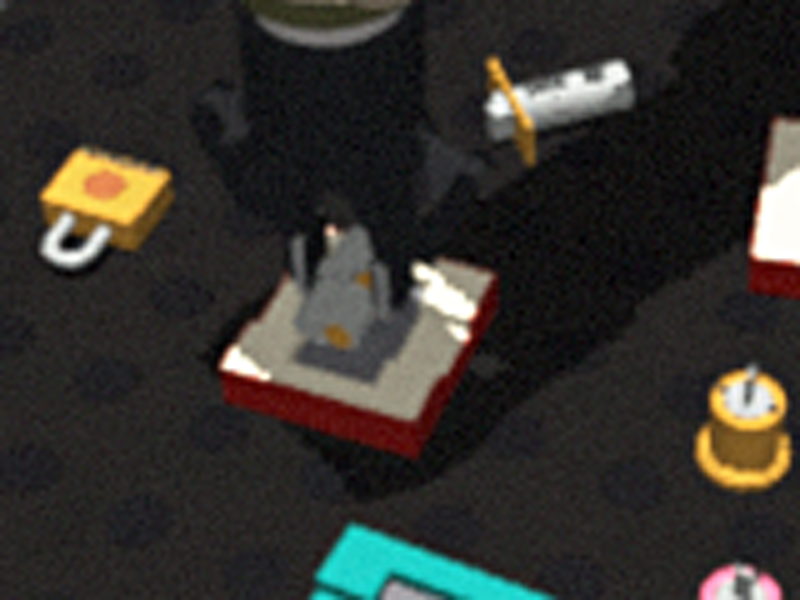

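The oval cylinder is held level over its recess (crop (345,290)), so I lower and release.

Emit:
play_rows(targets="0 -0.04 0.4 0 0 0 -0.4;0 0 0.3 0 0 0 -0.4;0 0 0.11 0 0 0 -0.4;0 0 0 0 0 0 -0.4")

```text
time_s: 9.93
tool_pos: [0.6342, -0.0888, 0.0205]
tcp_rot: [-3.135, -0.204, 0.0]
force: [-0.2, -0.2, -1.6]
opening: 0.031
grip_force: 49.7
```

Emit:
play_rows(targets="0 0 0.04 0 0 0 -0.4;0 0 0 0 0 0 -0.2;0 0 0 0 0 0 -0.1;0 0 0 0 0 0 -0.0;0 0 -0.3 0 0 0 0;0 0 -0.8 0 0 0 0.1;0 0 -1 0 0 0 0.2;0 0 -1 0 0 0 0.2;0 0 -1 0 0 0 0.5")

```text
time_s: 11.05
tool_pos: [0.6345, -0.0889, 0.1042]
tcp_rot: [3.134, 0.204, 0.002]
force: [-0.6, -0.2, 0.2]
opening: 0.0642
grip_force: 0.0
```

```bash
python3 - <<'E'
import numpy as np
a=.13; print(628.7-14*np.cos(a),-243.9-14*np.sin(a)); a=.385; print(636.1-14*np.cos(a),253.5-14*np.sin(a)); a=-.706; print(449.5-7*np.cos(a),-86.2-7*np.sin(a)); a=-.115; print(440.5-7*np.cos(a),249.3-7*np.sin(a))
E
python3 go.py 614.8 -245.7 90 .13 614.8 -245.7 3 .13
```

```text
614.818133487993 -245.71487799667574
623.1248219425754 248.24217208553497
444.1732580393565 -81.65843418139518
433.5462365098005 250.10322681875564
t 11.05 pos [634.5 -88.9 104.2] yaw 0.13 tilt 0.1
turn -0.0 shift [-2.    7.65  0.71]
turn 0.0 shift [0.   0.   4.35]
```

Emit:
play_rows(targets="-0.25 0.95 0 0 0 0 0.65;-0.25 0.96 0 0 0 0 0.65;-0.25 0.96 0 0 0 0 0.65;-0.25 0.96 0 0 0 0 0.65;-0.25 0.96 0.1 0 0 0 0.65;-0.25 0.96 0.3 0 0 0 0.65;-0.25 0.95 0.3 0 0 0 0.65;-0.25 0.95 0.6 0 0 0 0.65;0 0 0.9 0 0 0 0.65;0 0 0.9 0 0 0 0.65")

```text
time_s: 12.3
tool_pos: [0.6142, -0.2451, 0.0381]
tcp_rot: [-3.134, -0.204, 0.001]
force: [0.4, 0.6, -0.5]
opening: 0.0704
grip_force: 0.0
```

```bash
python3 go.py 614.8 -245.7 3 .13; python3 - <<'E'
from fit import *
c=read_camera("scene"); cv2.imwrite("pics/g3.png",cv2.resize(c["frame"][130:280,120:320],(800,600),interpolation=cv2.INTER_CUBIC))
E
```

```text
t 12.3 pos [ 614.2 -245.1   38.1] yaw 0.13 tilt 0.07
turn 0.0 shift [0.03 0.04 1.75]
```

View pics/g3.png

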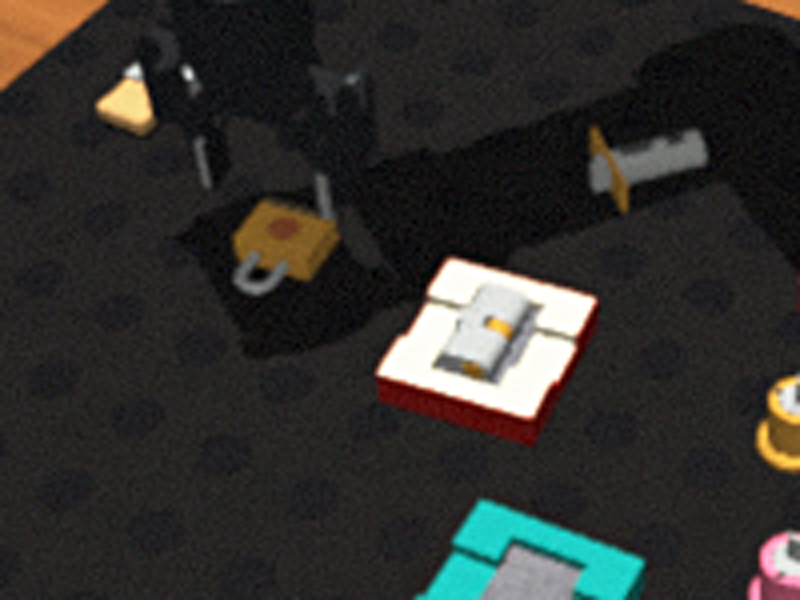

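The oval cylinder lies in its recess (crop (490,330)), and the fingers straddle the padlock (285,240).

Emit:
play_rows(targets="0.03 0.04 0.6 0 0 0 0.65;0 0 0.6 0 0 0 0.55;0 0 0.55 0 0 0 0.5;0 0 0 0 0 0 -0.1;0 0 0 0 0 0 -0.1;0 0 0 0 0 0 -0.1;0 0 0 0 0 0 -0.1", squeeze=60)

```text
time_s: 13.22
tool_pos: [0.6151, -0.2464, 0.0049]
tcp_rot: [3.135, 0.204, 0.0]
force: [0.4, 0.2, -2.7]
opening: 0.0482
grip_force: 64.8
```

```bash
python3 go.py 623.1 248.2 95 .385 623.1 248.2 19.5 .385
```

```text
t 13.22 pos [ 615.1 -246.4    4.9] yaw 0.13 tilt 0.0
turn -2.92 shift [  9.66 -22.77  -4.5 ]
turn 0.0 shift [0.   0.   3.78]
```

Emit:
play_rows(targets="0 0 -0.5 0 0 0 -0.1;0 0 -1 0 0 0 -0.1;0 0 -1 0 0 -0.97 -0.1;0 0 -1 0 0 -0.97 -0.1;0 0 -1 0 0 -0.98 -0.1;0.2 -0.5 0 0 0 0 -0.1;0.42 -0.99 0 0 0 0 -0.1;0.42 -0.99 0 0 0 0 -0.1;0.42 -0.99 0 0 0 0 -0.1;0.42 -0.99 0 0 0 0 -0.1")

```text
time_s: 14.48
tool_pos: [0.6165, -0.1477, 0.0947]
tcp_rot: [-3.083, -0.601, 0.0]
force: [0.4, 0.8, -2.9]
opening: 0.0487
grip_force: 64.8
```

Emit:
play_rows(targets="0.42 -0.99 0 0 0 0 -0.1;0.42 -0.99 0 0 0 0 -0.1;0.42 -0.99 0 0 0 0 -0.1;0.42 -0.99 0 0 0 0 -0.1;0.42 -0.99 0 0 0 0 -0.1;0.42 -0.99 0 0 0 0 -0.1;0.42 -0.99 0 0 0 0 -0.1;0.42 -0.99 0 0 0 0 -0.1;0.42 -0.99 0 0 0 0 -0.1;0.42 -0.99 0 0 0 0 -0.1")

```text
time_s: 15.72
tool_pos: [0.6201, 0.0669, 0.0949]
tcp_rot: [3.084, 0.601, 0.0]
force: [0.8, 0.3, -3.4]
opening: 0.0484
grip_force: 64.8
```

Emit:
play_rows(targets="0.42 -0.99 0 0 0 0 -0.1;0.42 -0.99 0 0 0 0 -0.1;0.42 -0.99 0 0 0 0 -0.1;0.42 -0.99 0 0 0 0 -0.1;0.42 -0.99 0 0 0 0 -0.1;0.42 -0.99 0 0 0 0 -0.1;0.42 -0.99 0 0 0 0 -0.1;0.42 -0.99 0 0 0 0 -0.1;0.2 -0.5 0 0 0 0 -0.1;0 0 0 0 0 0 -0.1")

```text
time_s: 16.98
tool_pos: [0.6227, 0.2489, 0.0948]
tcp_rot: [3.083, 0.602, -0.0]
force: [0.3, 0.3, -2.4]
opening: 0.0484
grip_force: 64.8
```

```bash
python3 go.py 623.1 248.2 40 .385 623.1 248.2 20 .385
```

```text
t 16.98 pos [622.7 248.9  94.8] yaw 0.386 tilt 0.01
turn 0.01 shift [0.01 0.04 2.74]
turn 0.0 shift [0. 0. 1.]
```

Emit:
play_rows(targets="0 0.02 0.9 0 0 0 -0.1;0 0 0.9 0 0 0 -0.1;0 0 0.9 0 0 0 -0.1;0 0 0.4 0 0 0 -0.1;0 0 0.3 0 0 0 -0.1;0 0 0 0 0 0 -0.1")

```text
time_s: 17.73
tool_pos: [0.623, 0.2479, 0.0268]
tcp_rot: [3.084, 0.601, -0.0]
force: [-0.6, -0.0, -2.5]
opening: 0.0485
grip_force: 64.8
```

```bash
python3 go.py 623.1 248.2 20 .385; python3 - <<'E'
from h import *
c=read_camera("scene"); cv2.imwrite("pics/g4.png",cv2.resize(c["frame"][200:350,310:510],(800,600),interpolation=cv2.INTER_CUBIC))
E
```

```text
t 17.73 pos [623.  247.9  26.8] yaw 0.385 tilt 0.01
turn -0.0 shift [ 0.01 -0.01  0.34]
```

View pics/g4.png

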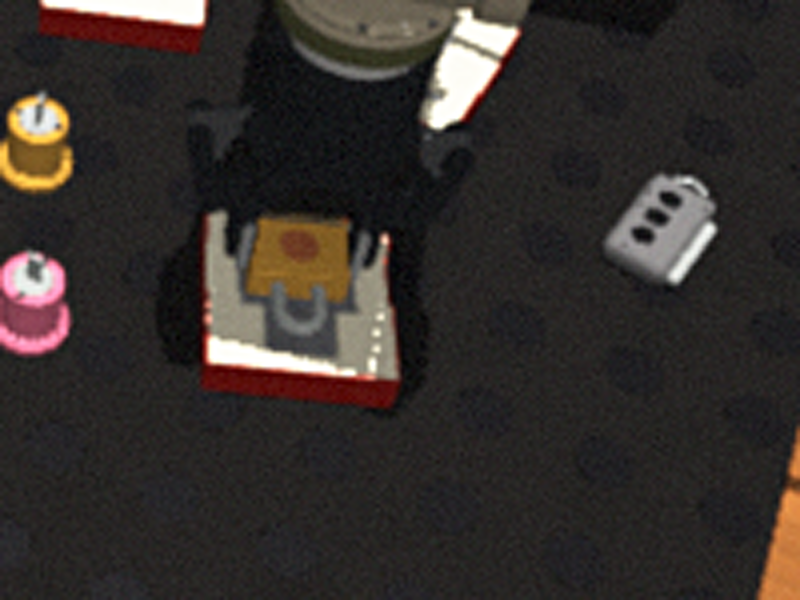

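The padlock (crop (300,270)) sits centred over its recess with the shackle over the slot. Lowering until contact.

Emit:
play_rows(targets="0 0 0.2 0 0 0 -0.1;0 0 0.14 0 0 0 -0.1;0 0 0 0 0 0 -0.1")

```text
time_s: 18.15
tool_pos: [0.623, 0.2479, 0.0201]
tcp_rot: [3.084, 0.601, 0.0]
force: [0.1, 0.2, -3.0]
opening: 0.0482
grip_force: 64.8
```

Emit:
play_rows(targets="0 0 0.04 0 0 0 -0.1;0 0 0 0 0 0 -0.1")

```text
time_s: 18.4
tool_pos: [0.623, 0.2479, 0.02]
tcp_rot: [3.084, 0.601, 0.0]
force: [-4.5, -1.2, 5.7]
opening: 0.0484
grip_force: 65.6
```

Emit:
play_rows(targets="0 0 0 0 0 0 0.2;0 0 0 0 0 0 0.35;0 0 0 0 0 0 0.4;0 0 0 0 0 0 0.4;0 0 -0.3 0 0 0 0.4;0 0 -0.8 0 0 0 0.4;0 0 -1 0 0 0 0.4;0 0 -1 0 0 0 0.4;0 0 -1 0 0 0 0.2")

```text
time_s: 19.52
tool_pos: [0.6232, 0.2479, 0.1034]
tcp_rot: [-3.084, -0.601, -0.002]
force: [-1.2, 0.8, -0.2]
opening: 0.0515
grip_force: 0.0
```

```bash
python3 go.py 607 93 110 .385 607 93 14 .385; python3 - <<'E'
from h import *
c=read_camera("scene"); cv2.imwrite("pics/g5.png",cv2.resize(c["frame"][200:350,310:510],(800,600),interpolation=cv2.INTER_CUBIC))
E
```

```text
t 19.52 pos [623.2 247.9 103.4] yaw 0.385 tilt 0.07
turn -0.0 shift [-3.66  6.88 -0.33]
turn 0.0 shift [0.  0.  4.8]
```

View pics/g5.png

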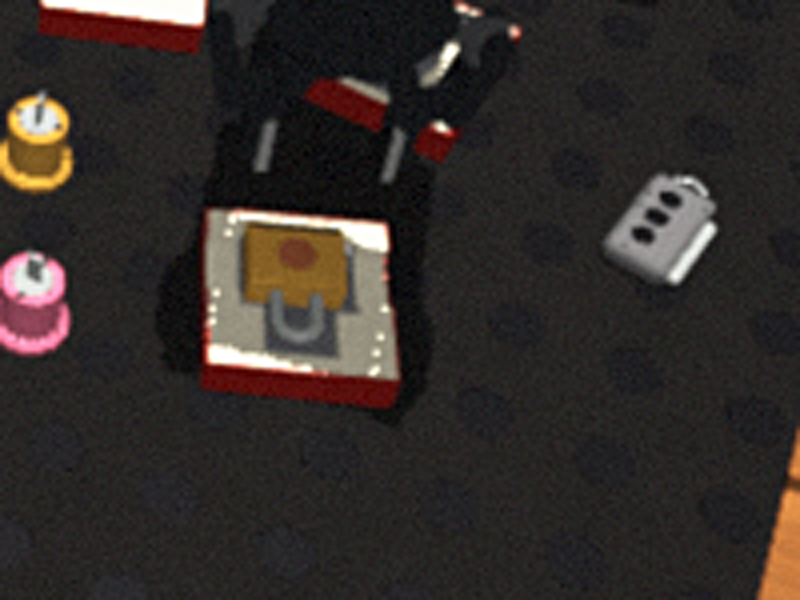

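The padlock is seated (crop (297,265)). Next is the brass rim cylinder, the one at top px (251,212), not the pink one at (232,177).

Emit:
play_rows(targets="-0.52 0.98 0 0 0 0 0.2;-0.52 0.98 0 0 0 0 0.2;-0.52 0.98 0 0 0 0 0.2;-0.52 0.98 0 0 0 0 0.2;-0.52 0.98 0 0 0 0 0.2;-0.53 0.99 0 0 0 0 0.2;-0.53 0.99 0 0 0 0 0.2;0 0 0.6 0 0 0 0.2;0 0 0.8 0 0 0 0.2;0 0 0.5 0 0 0 0.2")

```text
time_s: 20.82
tool_pos: [0.6061, 0.0935, 0.0615]
tcp_rot: [-3.083, -0.602, 0.003]
force: [0.2, -0.0, -0.0]
opening: 0.0517
grip_force: 0.0
```

```bash
python3 go.py 607 93 14 .385; python3 - <<'E'
from h import *
c=read_camera("scene"); cv2.imwrite("pics/g6.png",cv2.resize(c["frame"][160:310,220:420],(800,600),interpolation=cv2.INTER_CUBIC))
E
```

```text
t 20.82 pos [606.1  93.5  61.5] yaw 0.386 tilt 0.12
turn 0.01 shift [0.03 0.04 2.37]
```

View pics/g6.png

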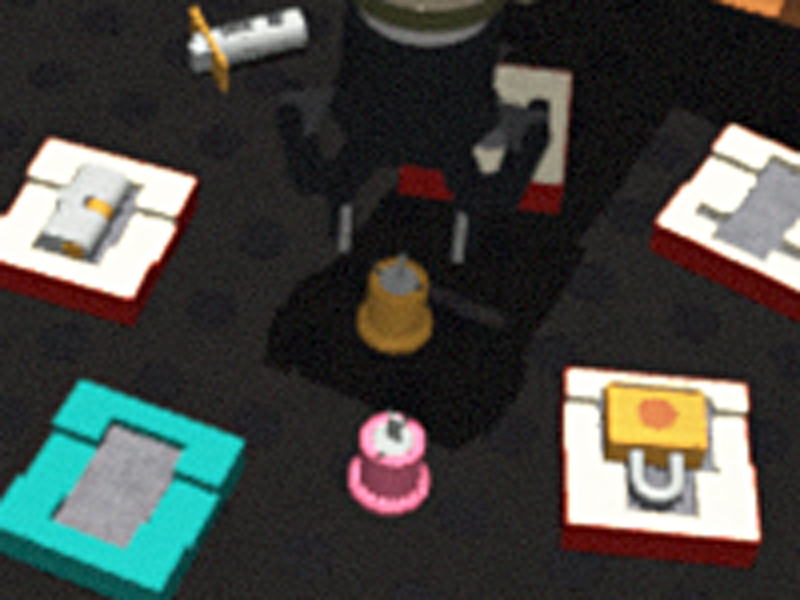

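Fingers are centred over the brass rim cylinder (crop (397,305)); the padlock and oval look seated.

Emit:
play_rows(targets="0.03 0.04 0.8 0 0 0 0.2;0 0 0.8 0 0 0 0.2;0 0 0.77 0 0 0 0.2;0 0 0 0 0 0 0.2;0 0 0 0 0 0 -0.5;0 0 0 0 0 0 -0.5;0 0 0 0 0 0 -0.5;0 0 0 0 0 0 -0.5", squeeze=50)

```text
time_s: 21.88
tool_pos: [0.6081, 0.0924, 0.0167]
tcp_rot: [3.083, 0.601, 0.002]
force: [-0.6, 0.4, 5.2]
opening: 0.0297
grip_force: 50.1
```

```bash
python3 go.py 450.3 79.6 95 .385 450.3 79.6 31 .385
```

```text
t 21.88 pos [608.1  92.4  16.7] yaw 0.385 tilt 0.09
turn -0.0 shift [-7.55 -2.37 -3.92]
turn 0.0 shift [0.  0.  3.2]
```

Emit:
play_rows(targets="0 0 -0.3 0 0 0 -0.5;0 0 -0.8 0 0 0 -0.5;0 0 -1 0 0 0 -0.5;0 0 -1 0 0 0 -0.5;0 0 -0.9 0 0 0 -0.5;-0.5 -0.15 0 0 0 0 -0.5;-0.9 -0.28 0 0 0 0 -0.5;-0.9 -0.28 0 0 0 0 -0.5;-0.9 -0.28 0 0 0 0 -0.5;-0.9 -0.28 0 0 0 0 -0.5")

```text
time_s: 23.12
tool_pos: [0.5203, 0.0851, 0.0951]
tcp_rot: [-3.083, -0.601, 0.003]
force: [0.5, 0.6, -2.8]
opening: 0.03
grip_force: 49.6
```

Emit:
play_rows(targets="-0.9 -0.28 0 0 0 0 -0.5;-0.9 -0.28 0 0 0 0 -0.5;-0.9 -0.28 0 0 0 0 -0.5;-0.75 -0.26 0 0 0 0 -0.5;0 0 0 0 0 0 -0.5;0 0 0.5 0 0 0 -0.5;0 0 0.8 0 0 0 -0.5;0 0 0.5 0 0 0 -0.5;0 0 0 0 0 0 -0.5")

```text
time_s: 24.25
tool_pos: [0.4496, 0.0796, 0.059]
tcp_rot: [-3.083, -0.601, 0.003]
force: [0.3, -0.2, -2.4]
opening: 0.0298
grip_force: 49.7
```

```bash
python3 go.py 450.3 79.6 31 .385; python3 - <<'E'
from h import *
c=read_camera("scene"); cv2.imwrite("pics/g7.png",cv2.resize(c["frame"][120:240,250:410],(800,600),interpolation=cv2.INTER_CUBIC))
E
```

```text
t 24.25 pos [449.6  79.6  59. ] yaw 0.385 tilt 0.1
turn -0.0 shift [0.03 0.01 1.4 ]
```

View pics/g7.png

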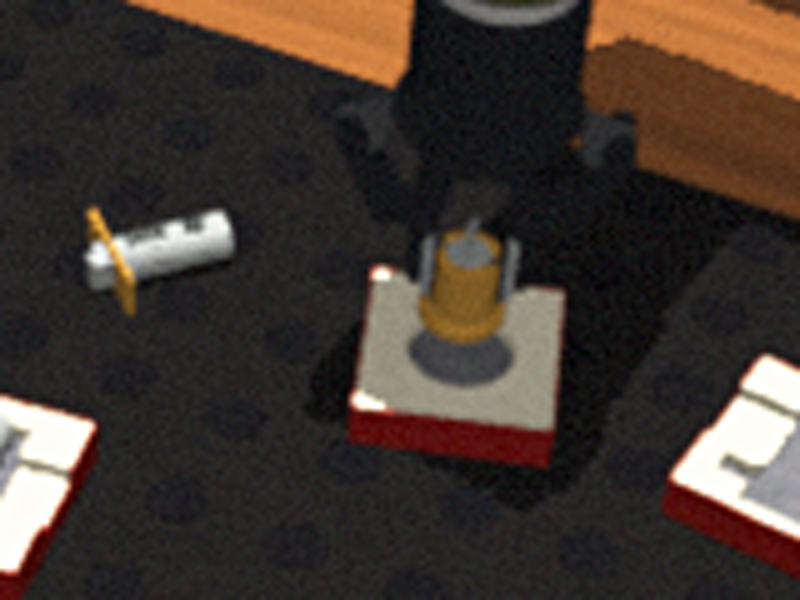

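The rim cylinder hangs upright over the hole (crop (462,300)). Lowering in steps.

Emit:
play_rows(targets="0.03 0.01 0.5 0 0 0 -0.5;0 0 0.4 0 0 0 -0.5;0 0 0.3 0 0 0 -0.5;0 0 0 0 0 0 -0.5")

```text
time_s: 24.8
tool_pos: [0.4503, 0.0796, 0.0355]
tcp_rot: [-3.083, -0.601, 0.001]
force: [-0.2, 0.5, -1.9]
opening: 0.0296
grip_force: 49.7
```

Emit:
play_rows(targets="0 0 0.08 0 0 0 -0.5;0 0 0 0 0 0 -0.5")

```text
time_s: 25.05
tool_pos: [0.4506, 0.0796, 0.0344]
tcp_rot: [3.084, 0.601, 0.0]
force: [0.2, 0.1, -2.0]
opening: 0.0299
grip_force: 49.7
```

Emit:
play_rows(targets="0 0 0.08 0 0 0 -0.5;0 0 0 0 0 0 -0.5")

```text
time_s: 25.3
tool_pos: [0.4505, 0.0796, 0.0327]
tcp_rot: [3.084, 0.601, 0.0]
force: [1.0, -1.2, -2.5]
opening: 0.0296
grip_force: 49.8
```

Emit:
play_rows(targets="0 0 0.05 0 0 0 -0.5;0 0 0 0 0 0 -0.5")

```text
time_s: 25.55
tool_pos: [0.4506, 0.0796, 0.0326]
tcp_rot: [3.083, 0.601, 0.0]
force: [-5.7, 0.0, 13.7]
opening: 0.0297
grip_force: 51.3
```

Emit:
play_rows(targets="0 0 -0.04 0 0 0 -0.5;0 0 0 0 0 0 -0.2;0 0 0 0 0 0 -0.1;0 0 0 0 0 0 0;0 0 -0.3 0 0 0 0.05;0 0 -0.8 0 0 0 0.1;0 0 -1 0 0 0 0.1;0 0 -1 0 0 0 0.1;0 0 -0.5 0 0 0 0.1")

```text
time_s: 26.68
tool_pos: [0.4509, 0.0796, 0.1056]
tcp_rot: [3.083, 0.601, 0.002]
force: [0.9, 0.1, -0.0]
opening: 0.0469
grip_force: 0.0
```

```bash
python3 go.py 444.2 -81.7 95 -.706 444.2 -81.7 4 -.706
```

```text
t 26.68 pos [450.9  79.6 105.6] yaw 0.385 tilt 0.09
turn 12.5 shift [4.98 6.35 0.53]
turn 0.0 shift [ 0.   -0.    4.55]
```

Emit:
play_rows(targets="0 0 0 0 0 0.96 0.1;0 0 0 0 0 0.96 0.1;0 0 0 0 0 0.96 0.1;0 0 0 0 0 0.96 0.1;0 0 0 0 0 0.96 0.1;0 0 0 0 0 0.96 0.1;0 0 0 0 0 0.96 0.1;0 0 0 0 0 0.96 0.1;0 0 0 0 0 0.96 0.1;0 0 0 0 0 0.96 0.1")

```text
time_s: 27.92
tool_pos: [0.4503, 0.0796, 0.1043]
tcp_rot: [3.06, -0.71, -0.001]
force: [0.3, 1.2, -0.5]
opening: 0.0466
grip_force: 0.0
```

Emit:
play_rows(targets="0 0 0 0 0 0.96 0.1;0 0 0 0 0 0.96 0.1;0 0 0 0 0 0.96 0.1;0.7 0.9 0 0 0 0 0.1;0.7 0.9 0 0 0 0 0.1;0.7 0.9 0 0 0 0 0.1;0.7 0.9 0 0 0 0 0.1;0.7 0.9 0 0 0 0 0.1;0.7 0.9 0.3 0 0 0 0.1;0.78 0.95 0.5 0 0 0 0.1")

```text
time_s: 29.18
tool_pos: [0.4441, -0.0824, 0.0884]
tcp_rot: [-2.949, 1.083, -0.0]
force: [0.1, -1.0, 0.1]
opening: 0.0474
grip_force: 0.0
```

Emit:
play_rows(targets="0 0 0.7 0 0 0 0.1;0 0 0.7 0 0 0 0.1;0 0 0.3 0 0 0 0.1;0 0 0 0 0 0 0.1")

```text
time_s: 29.68
tool_pos: [0.4441, -0.0811, 0.0542]
tcp_rot: [-2.949, 1.082, 0.001]
force: [0.4, 0.4, 0.1]
opening: 0.0469
grip_force: 0.0
```

```bash
python3 go.py 444.2 -81.7 4 -.706; python3 - <<'E'
from h import *
c=read_camera("scene"); cv2.imwrite("pics/g8.png",cv2.resize(c["frame"][110:230,200:360],(800,600),interpolation=cv2.INTER_CUBIC))
E
```

```text
t 29.68 pos [444.1 -81.1  54.2] yaw -0.704 tilt 0.05
turn 0.03 shift [0.03 0.02 2.51]
```

View pics/g8.png

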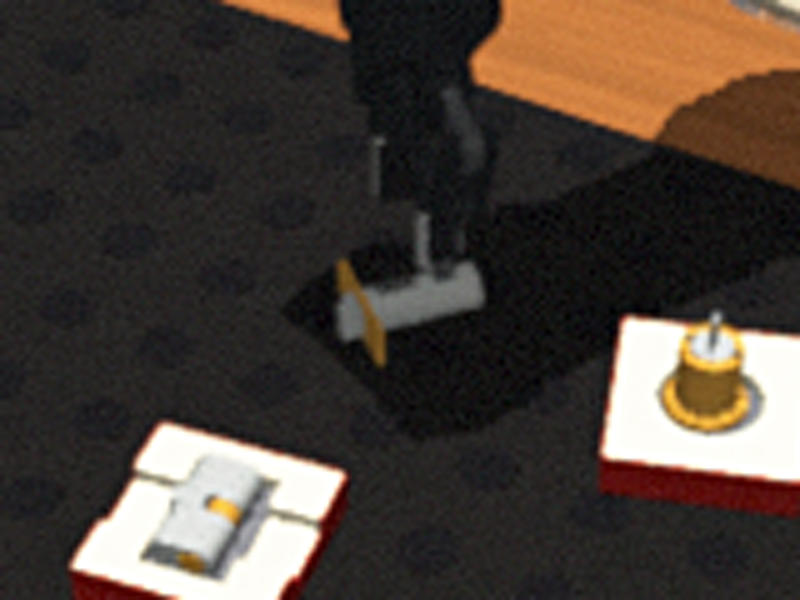

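The rim cylinder stands in its hole (crop (707,385)); the fingers straddle the latch tube (425,290).

Emit:
play_rows(targets="0.03 0.02 0.8 0 0 0.03 0.1;0 0 0.8 0 0 0 0.1;0 0 0.7 0 0 0 0.1;0 0 0.2 0 0 0 0.1;0 0 0 0 0 0 -0.6;0 0 0 0 0 0 -0.6;0 0 0 0 0 0 -0.6;0 0 0 0 0 0 -0.6")

```text
time_s: 30.72
tool_pos: [0.4447, -0.0824, 0.005]
tcp_rot: [2.947, -1.087, 0.002]
force: [-0.9, 1.4, 6.5]
opening: 0.0221
grip_force: 49.2
```

```bash
python3 go.py 433.5 250.1 100 -.115 433.5 250.1 22 -.115
```

```text
t 30.73 pos [444.7 -82.4   5. ] yaw -0.707 tilt 0.06
turn -6.78 shift [ -2.47 -16.45  -4.75]
turn 0.0 shift [ 0.  -0.   3.9]
```

Emit:
play_rows(targets="0 0 -0.3 0 0 0 -0.6;0 0 -0.8 0 0 -0.95 -0.6;0 0 -1 0 0 -0.95 -0.6;0 0 -1 0 0 -0.97 -0.6;0 0 -1 0 0 -0.97 -0.6;0 0 -1 0 0 -0.97 -0.6;0 0 -0.4 0 0 -0.97 -0.6;0 0 0 0 0 -1 -0.6;-0.1 -0.5 0 0 0 0 -0.6;-0.15 -0.95 0 0 0 0 -0.6")

```text
time_s: 31.98
tool_pos: [0.4424, -0.0523, 0.1144]
tcp_rot: [-3.136, 0.186, 0.001]
force: [0.0, -0.3, -2.3]
opening: 0.0218
grip_force: 49.1
```

Emit:
play_rows(targets="-0.15 -0.97 0 0 0 0 -0.6;-0.15 -0.97 0 0 0 0 -0.6;-0.15 -0.97 0 0 0 0 -0.6;-0.15 -0.97 0 0 0 0 -0.6;-0.15 -0.97 0 0 0 0 -0.6;-0.15 -0.97 0 0 0 0 -0.6;-0.15 -0.97 0 0 0 0 -0.6;-0.15 -0.97 0 0 0 0 -0.6;-0.15 -0.97 0 0 0 0 -0.6;-0.15 -0.97 0 0 0 0 -0.6")

```text
time_s: 33.22
tool_pos: [0.4346, 0.1443, 0.1144]
tcp_rot: [3.136, -0.184, -0.001]
force: [0.2, 0.2, -1.0]
opening: 0.0219
grip_force: 49.1
```

Emit:
play_rows(targets="-0.15 -0.97 0 0 0 0 -0.6;-0.15 -0.97 0 0 0 0 -0.6;-0.15 -0.97 0 0 0 0 -0.6;-0.15 -0.97 0 0 0 0 -0.6;-0.1 -0.97 0.5 0 0 0 -0.6;-0.05 -0.45 0.8 0 0 0 -0.6;0 0 0.8 0 0 0 -0.6;0 0 0.7 0 0 0 -0.6;0 0 0.3 0 0 0 -0.6;0 0 0 0 0 0 -0.6")

```text
time_s: 34.48
tool_pos: [0.4325, 0.2501, 0.0522]
tcp_rot: [3.136, -0.182, -0.001]
force: [-0.3, 0.0, -0.7]
opening: 0.0224
grip_force: 49.1
```

```bash
python3 go.py 433.5 250.1 22 -.115; python3 - <<'E'
from h import *
c=read_camera("scene"); cv2.imwrite("pics/g9.png",cv2.resize(c["frame"][140:260,330:490],(800,600),interpolation=cv2.INTER_CUBIC))
E
```

```text
t 34.48 pos [432.5 250.1  52.2] yaw -0.116 tilt 0.04
turn -0.01 shift [ 0.05 -0.01  1.51]
```

View pics/g9.png

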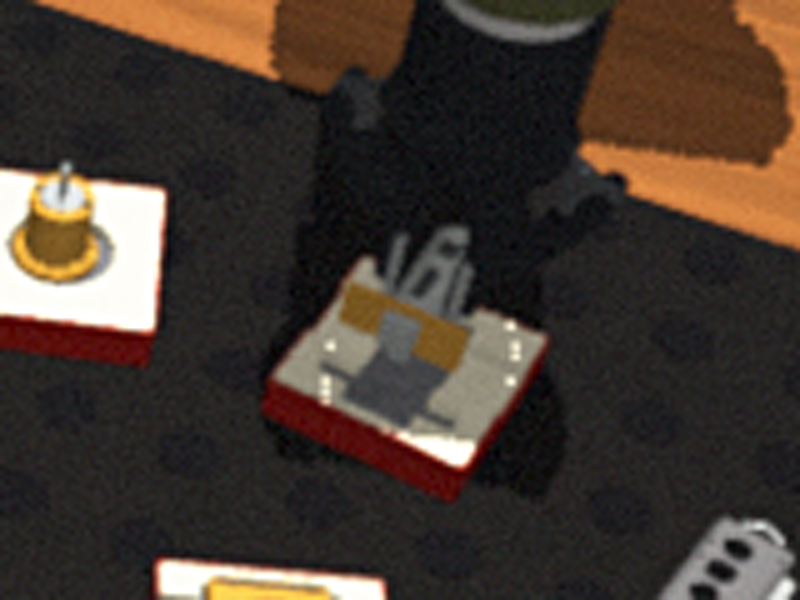

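The latch (crop (410,310)) is lined up with the T cut-out (face plate above the cross slot). Lowering.

Emit:
play_rows(targets="0.05 -0.01 0.5 0 0 0 -0.6;0 0 0.4 0 0 0 -0.6;0 0 0.2 0 0 0 -0.6;0 0 0 0 0 0 -0.6")

```text
time_s: 35.02
tool_pos: [0.4334, 0.2503, 0.0302]
tcp_rot: [3.136, -0.181, -0.001]
force: [0.6, 0.2, -1.7]
opening: 0.0221
grip_force: 49.1
```

Emit:
play_rows(targets="0 0 0.15 0 0 0 -0.6;0 0 0.1 0 0 0 -0.6;0 0 0 0 0 0 -0.6")

```text
time_s: 35.4
tool_pos: [0.4335, 0.2503, 0.0254]
tcp_rot: [3.136, -0.181, -0.0]
force: [1.1, -0.2, -1.8]
opening: 0.0223
grip_force: 49.1
```

Emit:
play_rows(targets="0 0 0.1 0 0 0 -0.6;0 0 0 0 0 0 -0.6")

```text
time_s: 35.65
tool_pos: [0.4335, 0.2503, 0.0234]
tcp_rot: [3.136, -0.181, -0.0]
force: [0.6, -0.3, -1.1]
opening: 0.0223
grip_force: 49.1
```

Emit:
play_rows(targets="0 0 0.1 0 0 0 -0.6;0 0 0 0 0 0 -0.6")

```text
time_s: 35.9
tool_pos: [0.4335, 0.2503, 0.0214]
tcp_rot: [3.136, -0.181, -0.0]
force: [0.5, 0.7, -0.1]
opening: 0.0221
grip_force: 49.1
```

Emit:
play_rows(targets="0 0 0.05 0 0 0 -0.6;0 0 0 0 0 0 -0.6")

```text
time_s: 36.15
tool_pos: [0.4336, 0.2503, 0.021]
tcp_rot: [-3.136, 0.181, -0.0]
force: [-3.2, -0.4, 5.7]
opening: 0.0222
grip_force: 50.0
```

Contact at the expected height; releasing and clearing away.

Emit:
play_rows(targets="0 0 -0.02 0 0 0 -0.6;0 0 0 0 0 0 -0.4;0 0 0 0 0 0 -0.3;0 0 0 0 0 0 -0.25;0 0 -0.2 0 0 0 -0.25;0 0 -0.6 0 0 0 -0.2;0 0 -1 0 0 0 0;0 0 -1 0 0 0 0;0 0 -1 0 0 0 0;0 0 -1 0 0 0 0")

```text
time_s: 37.4
tool_pos: [0.4336, 0.2504, 0.1185]
tcp_rot: [-3.136, 0.181, -0.001]
force: [-0.2, 0.6, 0.1]
opening: 0.0431
grip_force: 0.0
```

Emit:
play_rows(targets="-0.5 0.5 -1 0 0 0 0;-0.5 1 -1 0 0 0 0;-0.5 1 -1 0 0 0 0;-0.5 1 0 0 0 0 0;0 1 0 0 0 0 0;0 1 0 0 0 0 0;0 1 0 0 0 0 0;0 1 0 0 0 0 0;0 1 0 0 0 0 0;0 1 0 0 0 0 0")

```text
time_s: 38.65
tool_pos: [0.3719, 0.0655, 0.1777]
tcp_rot: [3.136, -0.181, 0.002]
force: [0.6, -0.4, 0.4]
opening: 0.0425
grip_force: 0.0
```

Emit:
play_rows(targets="0 1 0 0 0 0 0;0 1 0 0 0 0 0;0 1 0 0 0 0 0;0 1 0 0 0 0 0;0 1 0 0 0 0 0;0 1 0 0 0 0 0;0 1 0 0 0 0 0;0 1 0 0 0 0 0;0 1 0 0 0 0 0;0 1 0 0 0 0 0")

```text
time_s: 39.9
tool_pos: [0.3489, -0.1331, 0.1777]
tcp_rot: [3.136, -0.181, 0.002]
force: [-0.1, 0.5, 0.4]
opening: 0.0423
grip_force: 0.0
```

```bash
python3 - <<'E'
from fit import *
cam=Cam("top")
vis=cv2.resize(cam.img[160:310,165:365],(800,600),interpolation=cv2.INTER_CUBIC)
cv2.imwrite("pics/end.png",vis)
K=dict(padlock_carton=(.6361,.2535,.385),oval_carton=(.6343,-.089,.13),rim_carton=(.4503,.0796,.33),latch_carton=(.4405,.2493,-.115))
G=dict(padlock=(box(-34,6,-25,25),36),oval_cylinder=(box(-30,30,-16.5,16.5),31),tubular_latch=(box(-37,23,-12,12),36),rim_cylinder=(disc(16),54))
for (n,(pg,z)),k in zip(G.items(),["padlock_carton","oval_carton","latch_carton","rim_carton"]):
    x,y,a=K[k]; P=cam.P; q=P[(np.hypot(P[...,0]-x,P[...,1]-y)<.042)&(P[...,2]>.029)&(P[...,2]<.09)]
    (cx,cy),s,an=cv2.minAreaRect((q[:,:2]*1000).astype(np.float32)); A=np.c_[q[:,:2],np.ones(len(q))]; A=A-[x,y,0]; co=np.linalg.lstsq(A,q[:,2],rcond=None)[0]
    d=q[:,:2].mean(0)-[x,y]; print(n,len(q),"rel mean mm (carton frame)",np.round([1000*(np.cos(a)*d[0]+np.sin(a)*d[1]),1000*(-np.sin(a)*d[0]+np.cos(a)*d[1])],1),"top z",np.median(q[:,2]).round(4),"slope",co[:2].round(2),"rect",np.round(s,0),round(an,1))
E
```

```text
padlock 334 rel mean mm (carton frame) [-12.1  -3.1] top z 0.0363 slope [-0.06 -0.02] rect [67. 50.] 22.5
oval_cylinder 278 rel mean mm (carton frame) [-0.9 -1.5] top z 0.0332 slope [ 0.01 -0.04] rect [61. 32.] 7.3
tubular_latch 273 rel mean mm (carton frame) [-2.  -3.2] top z 0.0385 slope [0.01 0.11] rect [55. 72.] 68.0
rim_cylinder 135 rel mean mm (carton frame) [-0.8 -2.9] top z 0.055 slope [0.01 0.11] rect [30. 30.] 89.4
```

View pics/end.png

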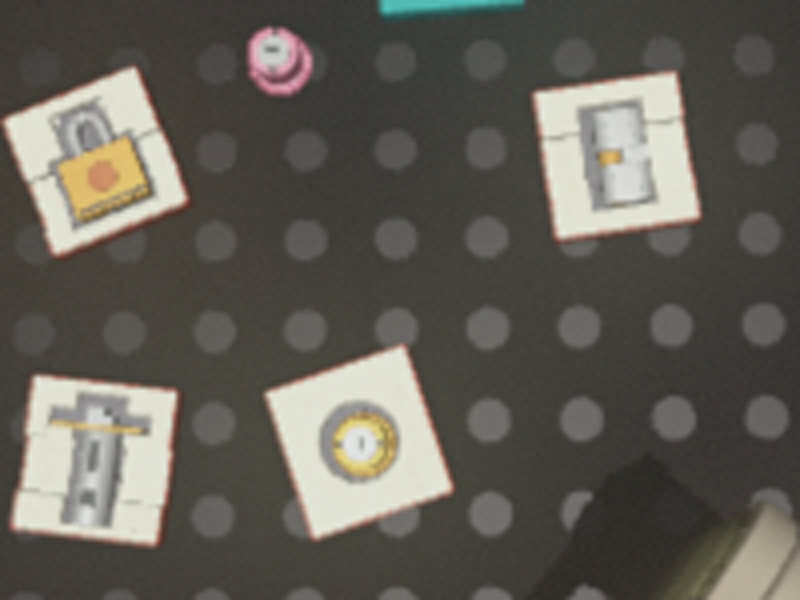

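The top view shows all four locks level in their recesses: padlock (103,165), oval (618,155), latch (97,460), rim (363,445). Each is within about 4 mm of its carton's centre and the heights fit, so I'm handing in.

```bash
python3 -c "
from station import finish_job
print(finish_job())"
```

```text
the job is handed in; nothing more can be done
None
```

All four locks are in their own cartons, level and fully down by the final camera check, and the job is handed in after about 40 s of the 104 s; the brush, the car remote and the look-alikes were left alone.

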